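Unbolt and open the sample store

TASK

Open the bench-top sample store: swing the red-knobbed bolt handle up out of its notch, draw the bolt fully back out of the hatch's staple and lay the handle down in the far notch. Then push the clear hatch fully open (away from the robot) by its blue grip, let go, and leave the things lying around undisturbed.

Things in the scene. Friction and masses are not known exactly. Their poses are not given: they have to be found in the camera images.
- store: Grey low case fixed on the bench, 220 (its x) x 320 (its y) x 80 mm high; origin at the centre of its underside, z up, x away from the robot, y left (turned up to 0.35 rad about z). The sliding hatch is on its top's right half; a steel guard bolt runs along the front edge of the left half.
- bolt_axis (a point): Fixed point of the store on the axis of the bolt's rod (14 mm dia., along the store's y), where the handle meets it when shut: 100 mm above the bench, 20 mm above the case top, 22 mm behind the case's front face. Saddles over the rod reach 112 mm above the bench.
- far_notch (a point): Fixed point of the store in the far notch (18 mm wide), 50 mm to the store's +y of the shut notch (14 mm wide), 16 mm in front of the rod's axis and at its height. The notches are cut in an upright steel guard 5 mm thick whose top is 111 mm above the bench; the handle's arm is 8 mm dia.
- bolt (a joint): Travel of the bolt in m: 0 shut (rod through the hatch's staple), growing to the store's +y (left), 0.050 at its end stop = fully drawn, handle over the middle of the far notch. It is held while the handle is in a notch (a few mm of play); the handle must be up by about 0.95 rad or more. Out of the staple from 0.032 on. Friction 1 N; stays where left.
- bolt_handle (a joint): Turn of the bolt handle about the rod's axis in rad: 0 lying level towards the store's -x (to the front, down in a notch), growing as it swings up, 1.57 upright, stop at 1.75. Slightly stiff (needs about 1 N at the knob), so it stays where it is left. May start up to 0.2 rad up.
- bolt_knob (a point): Centre of the red ball knob (22 mm dia.) at the end of the handle, 55 mm from the rod's axis. With the handle down it stands 33 mm in front of the case's front face, 100 mm above the bench, nothing beneath it; held between fingers that close along the store's y, the ball can turn.
- hatch (a joint): Travel of the hatch in m: 0 shut, growing towards the store's +x (away from the robot), 0.085 at its end stop = fully open. Blocked by the bolt until that is drawn. Sliding friction about 1.5 N; stays where left.
- hatch_grip (a point): Point on the blue upright grip on the hatch, 16 mm thick along the store's y, 40 mm long along its x, 38 mm tall; the point is on its mid axis, 108 mm above the bench, 16 mm below the grip's top and 18 mm above its foot plate. The grip moves with the hatch (clear plate 100 x 140 x 5 mm).
- timer: White kitchen-style timer, 62 x 66 x 19 mm, on the store's deck; a bystander. Origin: centre of its underside.
- tape_roll: Roll of tape, 65 mm dia. x 19 mm, on the bench right of the store; a bystander. Origin: centre of its underside. Behind and right of it stands a large fixed grey centrifuge, about 0.30 m high: pass over or round it.
- marker_blue: Blue-capped marker pen, 136 mm long, lying; a bystander. Origin: centre of its underside.
- rack_a: Violet tube block, 62 x 81 x 26 mm, left of the store near the bench's front edge; a bystander. Origin: centre of its underside.

How it is judged:
On the way, in this order (a step that is already met when the one before it is completed fails the run):
1. the bolt is drawn out of the hatch's staple (value of joint bolt above 0.042 m), for 0.1 s.
2. the hatch is pushed open (value of joint hatch above 0.075 m), for 0.1 s.
At the end, for the whole second after the job is handed in: The bolt is drawn (more than 42 of its 50 mm), its handle lies down in the far notch (less than 0.3 rad above level), and the hatch is open (more than 75 of its 85 mm) (value of joint bolt above 0.042 m and value of joint bolt_handle below 0.3 rad and value of joint hatch above 0.075 m); the robot touches nothing.
It fails at once if one of the loose things around (timer, tape roll, marker, violet tube block in front left of the store) is moved by more than 30 mm (distance of any of timer, tape_roll, marker_blue, rack_a from where it was at the start of the episode above 0.03 m).
It also fails if it takes over 61 s, if anything falls off the work surface, if the arm or the gripper's body presses on something with over 40 N, if the wrist force passes 120 N, or if a joint passes its speed limit or range.

ROBOT

A 6-joint arm with a two-finger parallel gripper is mounted at the origin on a cart in front of the work surface, level with it; the furniture and walls round the work are solid. World frame = base frame: x ahead of the robot, y to its left, z up, the work surface at z = 0. Lengths are in m, angles in rad, forces in N, time in s.
With the tool pointing down it reaches from about 0.225 to 0.875 m from the base axis. Payload 3.4 kg.
Tool frame: the origin (TCP) lies midway between the tips of the shut fingers; the grasp point (between the pads) lies 19 mm behind it; z points along the fingers, y is the direction in which the jaws open and shut (so a half turn about z gives the same grasp; the last joint's range is limited). The gripper opens to 85 mm and grips with 20 to 120 N. Pads are 22 mm wide; open, the fingers measure 114 mm over their backs; the gripper's body (76 mm by 85 mm) begins 54 mm behind the grasp point. The pads swing forward as they close: fully open they stand 13 mm farther back than shut.
Start: joints at [-1.403, 0.276, 1.505, -0, 1.361, -0.121], TCP at [0.164, -0.551, 0.231] pointing down, gripper open.
Joint ranges: [-2.89, 2.89], [-0.75, 2.08], [0.22, 2.7], [-1.18, 4.32], [0.11, 2.71], [-2.7, 2.7]. Speed limits (rad/s): [2.57, 2.57, 3.14, 3.14, 3.14, 3.14].

INTERFACE

Orientations are given as a unit quaternion [w, x, y, z].
In Python, from rig import manip, optics, ticket gives the robot as it stands.
- The arm moves only by the shell command python3 -m pendant 'ROWS' [FORCE]. ROWS is JSON, a list of rows, each an object with "gripper": the finger opening in mm, from 0 to 85.4; "delta_pos": the shift along the tool's x, y, z in mm, a list of three; "spin": the turn about the tool's z in rad. A call has 1 to 20 rows; each row is the pose to reach, as a shift and turn from the pose commanded when the call began, along the tool's axes at that moment; what a row does not reach only later rows make up. A row lasts 1/10 s, in which the tool goes at most 50 mm and 8.59 degrees, less where a joint would pass 70% of its speed; a pose out of reach is approached as far as the arm can. A call with a gripper value outside its range is refused whole. The fingers move at their own pace and stop on an object; FORCE is the grip in N (left out, the last holds). Time passes only in rows, so rows that repeat a pose let the fingers close. It gives the time, the measured TCP pose, the force and the opening at its end, in the units of the state.
- manip.get_state(): the state, without advancing time (a new reading comes with each control period).
- optics.get_image(name): name is "scene" or "side" or "wrist"; returns the picture (384x512x3 uint8, blue, green, red); there is no depth.
- optics.camera_model(name): a dict with "fovy" (degrees; the focal length in pixels is half the picture's height over the tangent of half this angle, whatever the lens; pixels are square), "cx", "cy" (the principal point, pixels), "xyz" and "orientation" of the camera in the world. Camera axes: x right, y down, z forward; pixel columns grow to the right and rows downward; lengths in m; the calibration is good to about 2 mm. A picture is of the moment at which its call begins: read the wrist's pose just before it. camera_model takes no time and is no camera call; for the wrist camera it gives the pose at the moment of the call.
- ticket.sign_off(): hands the job in, once; it reports no verdict.
The state is a dict: "clock": time; "qpos": joint angles; "qd": joint speeds; "effort": joint torques, N m; "position": TCP position; "ee_rot": TCP orientation; "contact_force": force on the tool from outside, world axes, zero at the start; "moment": the same for the moment, N m; "width": finger opening in m.
Only numpy, scipy, OpenCV 4.12 (cv2) and the standard library are available. Lean on these libraries where they do the work, as an engineer would, in place of code of your own. Each camera call takes 0.05 s, during which the arm holds its last target.

## Working session

There is one attempt and no reset: what is moved stays moved. The work goes in short steps, Python scripts to look and compute and a shell command to move; the robot and the scene stay as the last step left them, time stands still between calls to the robot, and variables do not carry over. Pictures are saved under pics/ and viewed, and the job is handed in when it is done.

```bash
ls; mkdir -p pics
python3 - <<'E'
from rig import manip, optics
import cv2
print(manip.get_state())
for n in ("scene","side","wrist"):
    m=optics.camera_model(n); print(n,m)
    im=optics.get_image(n); cv2.imwrite(f"pics/{n}0.png",im)
E
```

```text
pics
{'clock': 0.0, 'qpos': array([-1.40301824e+00,  2.76634752e-01,  1.50613492e+00,  4.65745963e-06,
        1.36070286e+00, -1.21021593e-01]), 'qd': array([ 7.09692401e-04, -3.67059259e-04, -1.33080031e-03, -7.55439801e-04,
        1.09695021e-04,  7.46310332e-05]), 'effort': array([-1.27194426e-04, -4.16779268e+01, -2.45807809e+01, -1.50020842e-04,
        1.11151335e-02, -1.04189758e-05]), 'position': array([ 0.16365697, -0.55066859,  0.23041633]), 'ee_rot': array([-9.39738844e-04,  9.89592079e-01,  1.43897998e-01, -1.96957627e-05]), 'contact_force': array([0.61695963, 0.12683851, 0.46849909]), 'moment': array([-0.0466065 , -0.03120995, -0.00516314]), 'width': 0.0855071315965824}
scene {'fovy': 45.70676019108799, 'cx': 252.4745384549179, 'cy': 194.11121637052224, 'xyz': array([-0.15362449,  1.04853191,  1.29280398]), 'orientation': array([ 0.11488828, -0.31756358,  0.87632176, -0.34353199])}
side {'fovy': 55.30590616508552, 'cx': 256.23485188851896, 'cy': 195.2191940371812, 'xyz': array([ 0.41958835, -0.68217921,  0.76129295]), 'orientation': array([-0.44004335,  0.89405573, -0.07910435,  0.02772543])}
wrist {'fovy': 69.60851700797187, 'cx': 260.48973330973917, 'cy': 191.0174608151608, 'xyz': array([ 0.23841574, -0.52868077,  0.37303577]), 'orientation': array([ 0.12331362,  0.79167584, -0.59111143, -0.09289994])}
```

View pics/scene0.png

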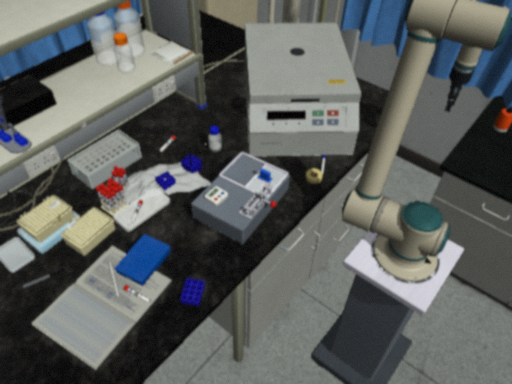

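View pics/side0.png

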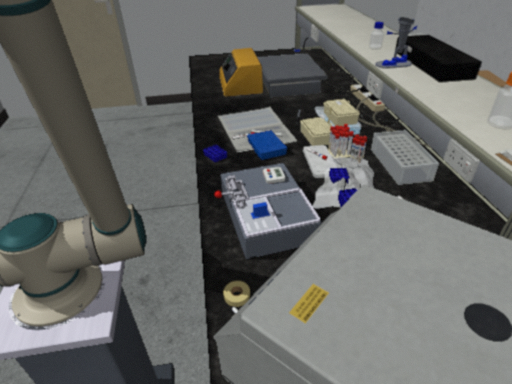

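View pics/wrist0.png

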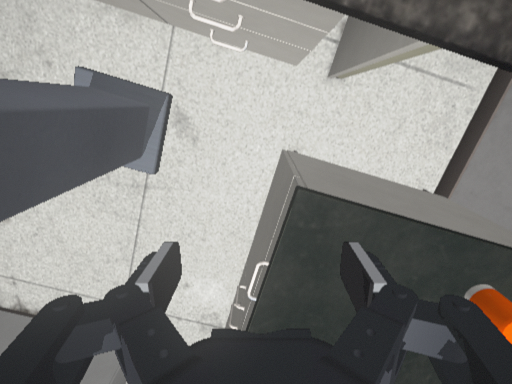

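The scene picture shows the store around (240,195) with the knob at about (274,204). The side picture shows the store around (268,205) with the knob at about (218,194). The wrist camera sees only floor. I'll enlarge both views.

Run:
```python
import cv2
a=cv2.imread("pics/scene0.png")[140:250,180:330]; cv2.imwrite("pics/scene0c.png",cv2.resize(a,None,fx=5,fy=5,interpolation=cv2.INTER_CUBIC))
a=cv2.imread("pics/side0.png")[155:265,200:350]; cv2.imwrite("pics/side0c.png",cv2.resize(a,None,fx=5,fy=5,interpolation=cv2.INTER_CUBIC))
```

```text
(no output)
```

View pics/scene0c.png

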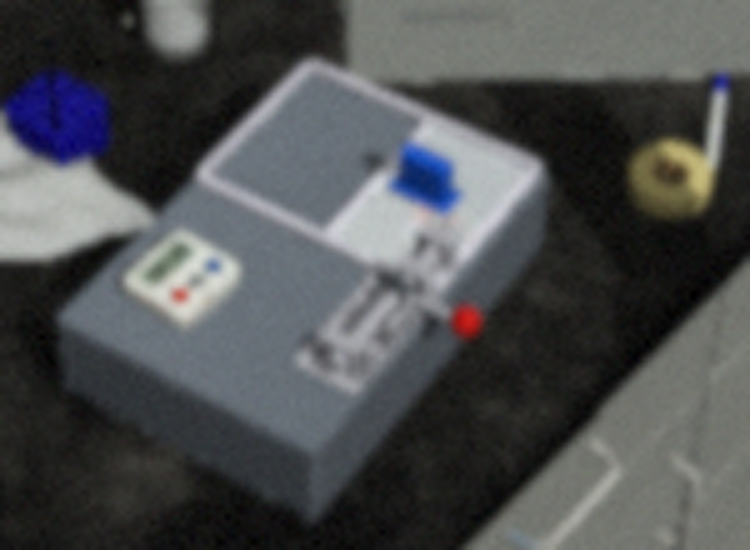

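View pics/side0c.png

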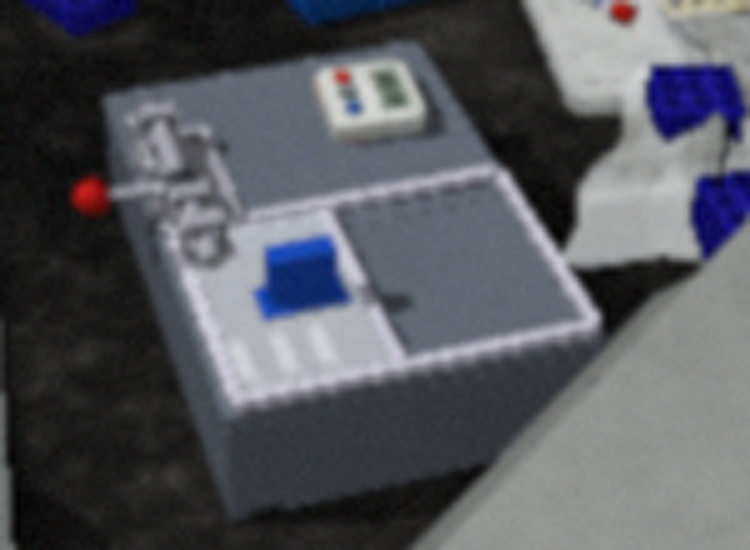

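```bash
cat > h.py <<'E'
import numpy as np
from scipy.spatial.transform import Rotation as R
def Rq(q): return R.from_quat([q[1],q[2],q[3],q[0]])
def proj(m,P):
    f=192/np.tan(np.radians(m["fovy"])/2)
    c=Rq(m["orientation"]).inv().apply(np.atleast_2d(P)-m["xyz"])
    return np.c_[m["cx"]+f*c[:,0]/c[:,2], m["cy"]+f*c[:,1]/c[:,2]]
def store2w(p,P):
    return R.from_euler('z',p[2]).apply(np.atleast_2d(P))+[p[0],p[1],0]
E
cat > fit.py <<'E'
from h import *
from rig import optics
from scipy.optimize import least_squares
a,b,h=.11,.16,.08
S=[((-a,b,h),(312,455)),((a,b,h),(62,320)),((-a,b,0),(312,522)),((a,b,0),(65,385)),((-a,-b,h),(548,165)),((a,-b,h),(312,60))]
D=[((-a,-b,h),(235,405)),((-a,-b,0),(238,515)),((-a,b,h),(105,98)),((a,b,h),(415,42)),((a,-b,h),(603,325))]
ms,md=optics.camera_model("scene"),optics.camera_model("side")
px=lambda L,o:np.array([q for _,q in L])/5-.4+o
ps,pd=px(S,(180,140)),px(D,(200,155))
def res(p):
    return np.r_[(proj(ms,store2w(p,[s for s,_ in S]))-ps).ravel(),(proj(md,store2w(p,[s for s,_ in D]))-pd).ravel()]
r=least_squares(res,[.5,0,0]); print(r.x); print(res(r.x).reshape(-1,2).round(1))
# knob & grip triangulated
def tri(q1,q2,name):
    f=lambda P:np.r_[proj(ms,P)[0]-q1,proj(md,P)[0]-q2]
    t=least_squares(f,[.5,0,.1]); 
    loc=R.from_euler('z',-r.x[2]).apply(t.x-[r.x[0],r.x[1],0]); print(name,t.x.round(4),"store",loc.round(4),f(t.x).round(1))
tri(np.array([468,322])/5-.4+[180,140],np.array([91,196])/5-.4+[200,155],"knob")
E
python3 fit.py
```

```text
[0.58432351 0.18387287 0.11961333]
[[ 0.3  0.2]
 [-1.7  0.1]
 [ 0.3  0.9]
 [-0.4  1.5]
 [ 0.   2. ]
 [-1.5  1. ]
 [-0.9  2.7]
 [-0.4  1.4]
 [-0.1 -0.9]
 [ 0.6 -0.9]
 [ 2.1  1.8]]
knob [0.4373 0.1861 0.1054] store [-0.1457  0.0197  0.1054] [ 0.  0.  0. -0.]
```

Run:
```python
from h import *
from rig import optics
def bp(n,u,v,z):
    m=optics.camera_model(n); f=192/np.tan(np.radians(m["fovy"])/2)
    d=Rq(m["orientation"]).apply([(u-m["cx"])/f,(v-m["cy"])/f,1]); t=(z-m["xyz"][2])/d[2]
    return (m["xyz"]+t*d).round(3)
for q in [(250,103),(358,103),(248,25),(345,25)]: print("centr top",bp("scene",*q,.3))
for q in [(217,360),(368,192)]: print("centr side",bp("side",*q,.3))
print("tape",bp("scene",314,175,.01),bp("side",236,293,.01)," pen cap",bp("scene",324,157,.01), "table edge",bp("scene",362,155,0),bp("scene",240,270,0))
print("rack",bp("scene",193,291,.02))
```

```text
centr top [ 0.702 -0.003  0.3  ]
centr top [ 0.404 -0.26   0.3  ]
centr top [ 1.078 -0.442  0.3  ]
centr top [ 0.75  -0.731  0.3  ]
centr side [ 0.401 -0.429  0.3  ]
centr side [ 0.738 -0.125  0.3  ]
tape [ 0.455 -0.11   0.01 ] [ 0.45  -0.104  0.01 ]  pen cap [ 0.483 -0.224  0.01 ] table edge [ 0.373 -0.349  0.   ] [0.395 0.413 0.   ]
rack [0.45  0.578 0.02 ]
```

```bash
python3 -m pendant '[{"gripper":60,"delta_pos":[50,-77,-20],"spin":0.04},{"gripper":60,"delta_pos":[100,-153,-40],"spin":0.08},{"gripper":60,"delta_pos":[150,-230,-40],"spin":0.12},{"gripper":60,"delta_pos":[202,-306,-40],"spin":0.169},{"gripper":60,"delta_pos":[202,-306,-40],"spin":0.169},{"gripper":60,"delta_pos":[202,-306,-40],"spin":0.169},{"gripper":60,"delta_pos":[202,-306,-40],"spin":0.169},{"gripper":60,"delta_pos":[202,-306,-40],"spin":0.169},{"gripper":60,"delta_pos":[415,-639,-20],"spin":0.169},{"gripper":60,"delta_pos":[415,-639,-20],"spin":0.169},{"gripper":60,"delta_pos":[415,-639,-20],"spin":0.169},{"gripper":60,"delta_pos":[415,-639,-20],"spin":0.169},{"gripper":60,"delta_pos":[415,-639,-20],"spin":0.169},{"gripper":60,"delta_pos":[415,-639,-20],"spin":0.169},{"gripper":60,"delta_pos":[415,-639,-20],"spin":0.169},{"gripper":60,"delta_pos":[415,-639,-20],"spin":0.169},{"gripper":60,"delta_pos":[415,-639,-20],"spin":0.169},{"gripper":60,"delta_pos":[415,-639,-20],"spin":0.169},{"gripper":60,"delta_pos":[415,-639,-20],"spin":0.169}]' 25
python3 - <<'E'
from rig import manip, optics
import cv2,pickle
m=optics.camera_model("wrist"); im=optics.get_image("wrist"); print(m)
pickle.dump(m,open("w1.pkl","wb"))
cv2.imwrite("pics/w1.png",cv2.resize(im,(768,576),interpolation=cv2.INTER_CUBIC))
cv2.imwrite("pics/w1raw.png",im)
print(manip.get_state()["position"],manip.get_state()["ee_rot"])
E
```

```text
clock: 2.05
position: [0.379, 0.1786, 0.251]
ee_rot: [0.001, 0.998, 0.06, -0.001]
contact_force: [0.3, 0.5, -0.4]
width: 0.0598
{'fovy': 69.60851700797187, 'cx': 260.48973330973917, 'cy': 191.0174608151608, 'xyz': array([0.45655654, 0.18805698, 0.39344656]), 'orientation': array([ 0.11629708,  0.73858935, -0.6561026 , -0.10242136])}
[0.37916091 0.17829947 0.2511884 ] [ 3.65813913e-04  9.98253256e-01  5.90782654e-02 -2.47944035e-04]
```

View pics/w1.png

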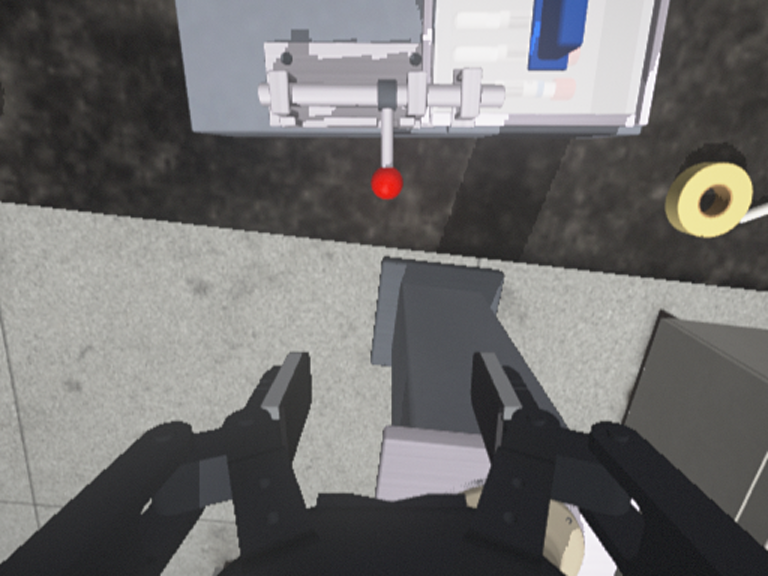

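The wrist view, enlarged 1.5 times, shows the knob at (387,183) and the handle meeting the rod at (387,94). The case's top front corners are at (192,131) and (642,131), and the grip is at about (555,35). The rod lies level in the picture, so the yaw matches.

```bash
cat > w.py <<'E'
from h import *
import pickle
def bpw(m,u,v,z):
    f=192/np.tan(np.radians(m["fovy"])/2)
    d=Rq(m["orientation"]).apply([(u-m["cx"])/f,(v-m["cy"])/f,1]); t=(z-m["xyz"][2])/d[2]
    return (m["xyz"]+t*d).round(4)
E
python3 - <<'E'
from w import *
m=pickle.load(open("w1.pkl","rb"))
q=lambda u,v,z:bpw(m,u/1.5-.2,v/1.5-.2,z)
L,Rr=q(192,131,.08),q(642,131,.08); print("FL",L,"FR",Rr,np.linalg.norm(L-Rr)); e=L-Rr
yaw=np.arctan2(-e[0],e[1]);print("yaw",yaw)
c=(L+Rr)/2+.11*np.array([np.cos(yaw),np.sin(yaw),0]);print("centre",c)
for n,u,v,z in [("knob.100",387,183,.1),("knob.105",387,183,.105),("knob.110",387,183,.110),("rod",387,94,.1),("rodL",262,94,.1),("rodR",503,95,.1)]:
    p=q(u,v,z);print(n,p,"store",R.from_euler('z',-yaw).apply(p-[c[0],c[1],0]).round(4))
E
```

```text
FL [0.4551 0.3295 0.08  ] FR [0.4928 0.0126 0.08  ] 0.31913461109694763
yaw 0.11840846741491347
centre [0.58317977 0.18404452 0.08      ]
knob.100 [0.4371 0.1882 0.1   ] store [-0.1446  0.0214  0.1   ]
knob.105 [0.4374 0.1882 0.105 ] store [-0.1443  0.0213  0.105 ]
knob.110 [0.4378 0.1882 0.11  ] store [-0.1439  0.0213  0.11  ]
rod [0.4927 0.1946 0.1   ] store [-0.0886  0.0212  0.1   ]
rodL [0.4832 0.2749 0.1   ] store [-0.0885  0.102   0.1   ]
rodR [0.501  0.1199 0.1   ] store [-0.0892 -0.054   0.1   ]
```

```bash
python3 -m pendant '[{"gripper":50,"delta_pos":[30,-2,20],"spin":0},{"gripper":50,"delta_pos":[59,-3,60],"spin":0},{"gripper":50,"delta_pos":[59,-3,100],"spin":0},{"gripper":50,"delta_pos":[59,-3,140],"spin":0},{"gripper":50,"delta_pos":[59,-3,168],"spin":0},{"gripper":50,"delta_pos":[59,-3,168],"spin":0},{"gripper":50,"delta_pos":[59,-3,168],"spin":0},{"gripper":50,"delta_pos":[59,-3,168],"spin":0}]' 25
python3 - <<'E'
from rig import manip, optics
import cv2
s=manip.get_state();print(s["position"],s["ee_rot"],s["contact_force"],s["width"])
im=optics.get_image("wrist")
a=cv2.resize(im,(768,576),interpolation=cv2.INTER_CUBIC)
cv2.imwrite("pics/w2.png",a)
E
```

```text
clock: 2.9
position: [0.4395, 0.1893, 0.0852]
ee_rot: [-0.0, 0.998, 0.059, 0.002]
contact_force: [0.6, 0.4, 0.1]
width: 0.0502
[0.4394749  0.1892663  0.08519057] [-3.38866811e-04  9.98242662e-01  5.92259126e-02  1.94023684e-03] [0.55072059 0.42771147 0.13015793] 0.050247762061796326
```

View pics/w2.png

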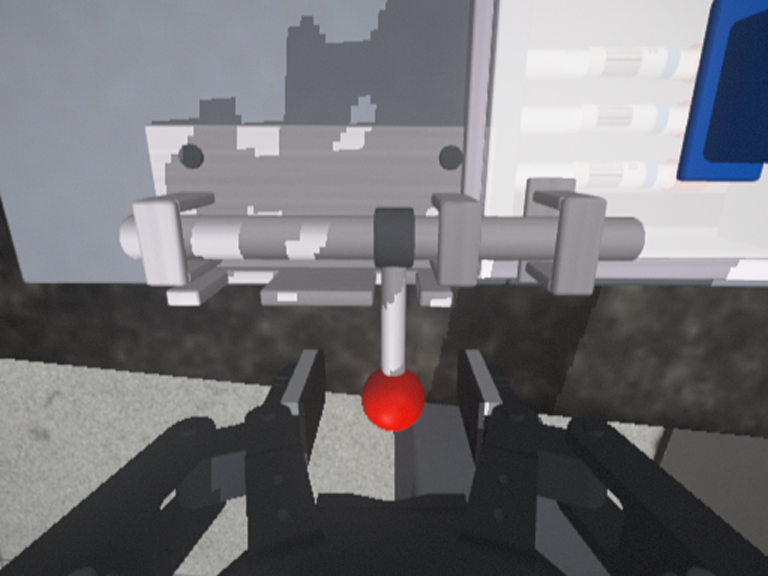

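The knob at (392,400) sits between the pads, laterally centred. I'll move back 2 mm, go down 2 mm and close.

```bash
python3 -m pendant '[{"gripper":50,"delta_pos":[-2,0,2],"spin":0},{"gripper":15,"delta_pos":[-2,0,2],"spin":0},{"gripper":15,"delta_pos":[-2,0,2],"spin":0},{"gripper":15,"delta_pos":[-2,0,2],"spin":0},{"gripper":15,"delta_pos":[-2,0,2],"spin":0},{"gripper":15,"delta_pos":[-2,0,2],"spin":0},{"gripper":15,"delta_pos":[-2,0,2],"spin":0},{"gripper":15,"delta_pos":[-2,0,2],"spin":0},{"gripper":15,"delta_pos":[-2,0,2],"spin":0},{"gripper":15,"delta_pos":[-2,0,2],"spin":0}]' 25
python3 - <<'E'
from rig import manip, optics
import cv2
s=manip.get_state();print(s["position"],s["contact_force"],s["width"])
im=optics.get_image("wrist")
cv2.imwrite("pics/w3.png",im[200:384,120:392])
E
```

```text
clock: 3.95
position: [0.4358, 0.1894, 0.0812]
ee_rot: [-0.0, 0.998, 0.06, -0.0]
contact_force: [-0.0, 1.1, 0.3]
width: 0.02
[0.43581902 0.18938921 0.08124165] [-0.0149529   1.12018069  0.2739568 ] 0.020019515512347326
```

View pics/w3.png

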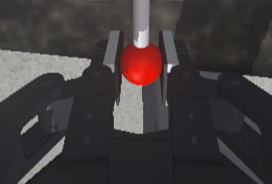

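```bash
python3 -m pendant '[{"gripper":15,"delta_pos":[1,0,-7],"spin":0},{"gripper":15,"delta_pos":[3,0,-14],"spin":0},{"gripper":15,"delta_pos":[5,0,-19],"spin":0},{"gripper":15,"delta_pos":[7,0,-24],"spin":0},{"gripper":15,"delta_pos":[10,0,-28],"spin":0},{"gripper":15,"delta_pos":[13,0,-33],"spin":0},{"gripper":15,"delta_pos":[17,0,-37],"spin":0},{"gripper":15,"delta_pos":[21,0,-40],"spin":0},{"gripper":15,"delta_pos":[25,0,-43],"spin":0},{"gripper":15,"delta_pos":[30,0,-46],"spin":0},{"gripper":15,"delta_pos":[35,0,-48],"spin":0},{"gripper":15,"delta_pos":[40,0,-50],"spin":0},{"gripper":15,"delta_pos":[40,0,-50],"spin":0},{"gripper":15,"delta_pos":[40,0,-50],"spin":0}]' 25
python3 - <<'E'
from rig import manip, optics
import cv2
s=manip.get_state();print(s["position"],s["contact_force"],s["width"])
im=optics.get_image("wrist")
a=cv2.resize(im,(768,576),interpolation=cv2.INTER_CUBIC)
cv2.imwrite("pics/w4.png",a)
E
```

```text
clock: 5.4
position: [0.4765, 0.1941, 0.1316]
ee_rot: [0.0, 0.998, 0.06, 0.001]
contact_force: [-1.7, -1.0, 2.5]
width: 0.0201
[0.47652227 0.19405888 0.13158928] [-1.72064017 -0.96401737  2.53732843] 0.020075748955136037
```

View pics/w4.png

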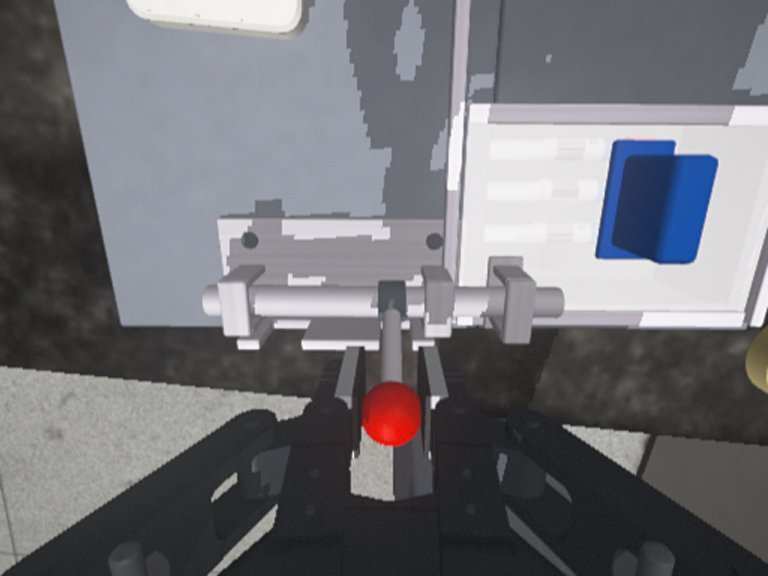

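The knob at (391,413) is still held and the handle is up. Next I'll draw the bolt to the left, which is tool -y.

```bash
python3 -m pendant '[{"gripper":15,"delta_pos":[0,-5,0],"spin":0},{"gripper":15,"delta_pos":[0,-10,0],"spin":0},{"gripper":15,"delta_pos":[0,-15,0],"spin":0},{"gripper":15,"delta_pos":[0,-20,0],"spin":0},{"gripper":15,"delta_pos":[0,-25,0],"spin":0},{"gripper":15,"delta_pos":[0,-30,0],"spin":0},{"gripper":15,"delta_pos":[0,-35,0],"spin":0},{"gripper":15,"delta_pos":[0,-40,0],"spin":0},{"gripper":15,"delta_pos":[0,-45,0],"spin":0},{"gripper":15,"delta_pos":[0,-48,0],"spin":0},{"gripper":15,"delta_pos":[0,-50,0],"spin":0},{"gripper":15,"delta_pos":[0,-50,0],"spin":0},{"gripper":15,"delta_pos":[0,-50,0],"spin":0}]' 25
python3 - <<'E'
from rig import manip, optics
import cv2
s=manip.get_state();print(s["position"],s["contact_force"],s["width"])
im=optics.get_image("wrist")
a=cv2.resize(im,(768,576),interpolation=cv2.INTER_CUBIC)
cv2.imwrite("pics/w5.png",a)
E
```

```text
clock: 6.75
position: [0.4695, 0.2421, 0.131]
ee_rot: [0.002, 0.998, 0.06, -0.0]
contact_force: [0.0, -6.2, -2.4]
width: 0.02
[0.46948867 0.24207464 0.13095112] [ 0.03457488 -6.24766131 -2.39561817] 0.020029193580252708
```

View pics/w5.png

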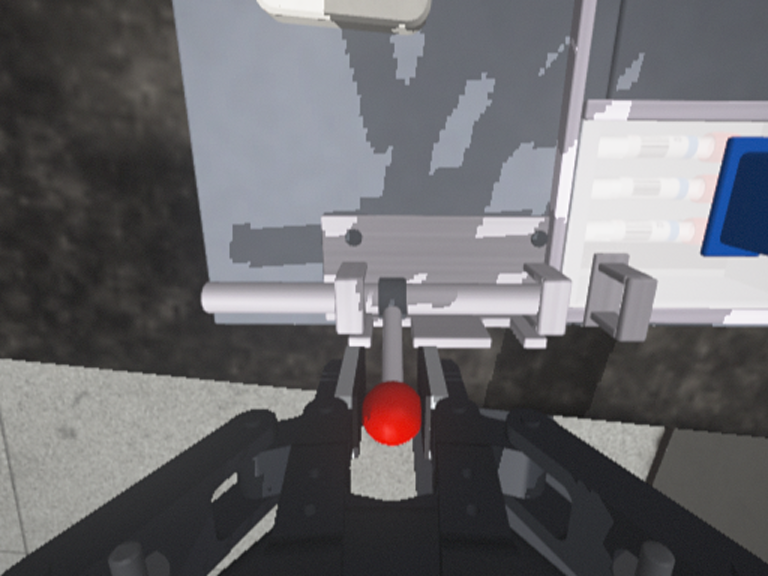

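The rod, at (205–545,297), is clear of the staple at (625,297). The arm moved 48.5 mm and felt a 6 N stop. Now I'll lay the handle down by reversing the arc.

```bash
python3 -m pendant '[{"gripper":15,"delta_pos":[-5,1,2],"spin":0},{"gripper":15,"delta_pos":[-10,1,4],"spin":0},{"gripper":15,"delta_pos":[-15,1,7],"spin":0},{"gripper":15,"delta_pos":[-19,1,10],"spin":0},{"gripper":15,"delta_pos":[-23,1,13],"spin":0},{"gripper":15,"delta_pos":[-27,1,17],"spin":0},{"gripper":15,"delta_pos":[-30,1,22],"spin":0},{"gripper":15,"delta_pos":[-33,1,26],"spin":0},{"gripper":15,"delta_pos":[-35,1,31],"spin":0},{"gripper":15,"delta_pos":[-37,1,36],"spin":0},{"gripper":15,"delta_pos":[-39,1,43],"spin":0},{"gripper":15,"delta_pos":[-40,1,48],"spin":0},{"gripper":15,"delta_pos":[-40,1,51],"spin":0},{"gripper":15,"delta_pos":[-40,1,51],"spin":0},{"gripper":15,"delta_pos":[-40,1,51],"spin":0}]' 25
python3 - <<'E'
from rig import manip, optics
import cv2
s=manip.get_state();print(s["position"],s["contact_force"],s["width"])
im=optics.get_image("wrist")
a=cv2.resize(im,(768,576),interpolation=cv2.INTER_CUBIC)
cv2.imwrite("pics/w6.png",a)
E
```

```text
clock: 8.3
position: [0.4304, 0.2376, 0.0805]
ee_rot: [0.0, 0.998, 0.06, 0.001]
contact_force: [2.3, -4.5, 0.9]
width: 0.02
[0.43041199 0.23759582 0.0804942 ] [ 2.33956631 -4.50233392  0.91062533] 0.020036894831949762
```

View pics/w6.png

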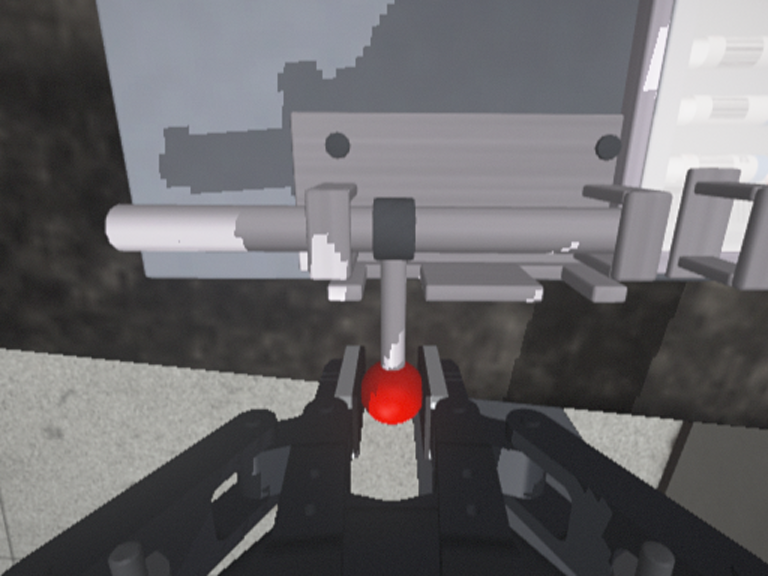

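The handle lies in the far notch, at (393,300). I'll release it, rise and move toward the grip.

```bash
python3 -m pendant '[{"gripper":50,"delta_pos":[0,0,0],"spin":0},{"gripper":50,"delta_pos":[0,0,0],"spin":0},{"gripper":50,"delta_pos":[0,0,0],"spin":0},{"gripper":50,"delta_pos":[0,0,0],"spin":0},{"gripper":50,"delta_pos":[0,0,0],"spin":0},{"gripper":50,"delta_pos":[0,0,-15],"spin":0},{"gripper":50,"delta_pos":[0,0,-40],"spin":0},{"gripper":50,"delta_pos":[0,0,-80],"spin":0},{"gripper":50,"delta_pos":[0,0,-120],"spin":0},{"gripper":50,"delta_pos":[0,50,-140],"spin":0},{"gripper":50,"delta_pos":[0,90,-140],"spin":0},{"gripper":50,"delta_pos":[0,120,-140],"spin":0},{"gripper":50,"delta_pos":[0,120,-140],"spin":0},{"gripper":50,"delta_pos":[0,120,-140],"spin":0},{"gripper":50,"delta_pos":[0,120,-140],"spin":0}]' 25
python3 - <<'E'
from rig import manip, optics
import cv2,pickle
s=manip.get_state();print(s["position"],s["ee_rot"],s["contact_force"],s["width"])
m=optics.camera_model("wrist");im=optics.get_image("wrist");pickle.dump(m,open("w7.pkl","wb"))
a=cv2.resize(im,(768,576),interpolation=cv2.INTER_CUBIC)
cv2.imwrite("pics/w7.png",a)
E
```

```text
clock: 9.85
position: [0.4441, 0.1196, 0.2201]
ee_rot: [-0.0, 0.998, 0.06, -0.0]
contact_force: [0.5, 0.1, -0.4]
width: 0.05
[0.4441059  0.11958455 0.2201099 ] [-3.61285902e-04  9.98194980e-01  6.00550887e-02 -1.93621209e-04] [ 0.49419131  0.14286423 -0.36422116] 0.049985921391000505
```

View pics/w7.png

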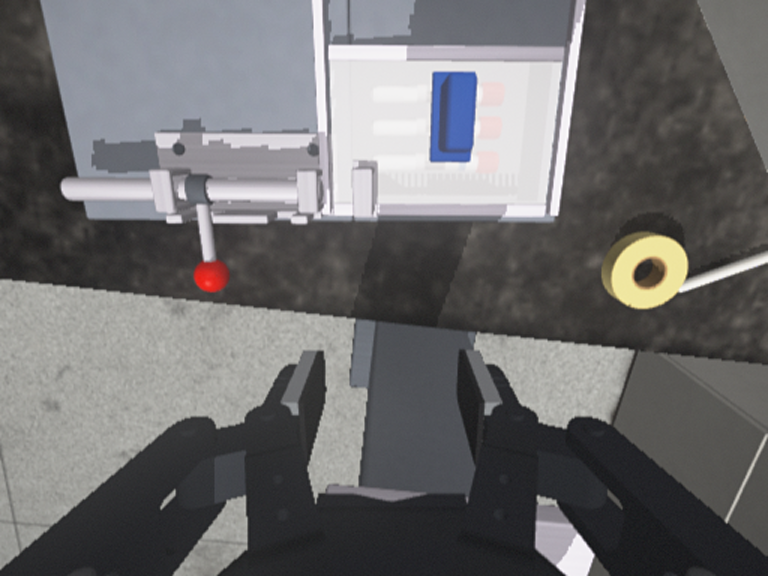

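Run:
```python
import cv2
a=cv2.imread("pics/w7.png")[50:190,380:540]; cv2.imwrite("pics/w7c.png",cv2.resize(a,None,fx=4,fy=4,interpolation=cv2.INTER_CUBIC))
from w import *
m=pickle.load(open("w7.pkl","rb"))
yaw=.1184;c=[.5832,.184,0]
for u,v in [(449,73),(477,73),(477,143),(463,110)]:
    p=bpw(m,u/1.5-.2,v/1.5-.2,.124); print(p,R.from_euler('z',-yaw).apply(p-c).round(4))
```

```text
[0.5648 0.1039 0.124 ] [-0.0277 -0.0774  0.124 ]
[0.5665 0.0894 0.124 ] [-0.0278 -0.092   0.124 ]
[0.5327 0.0832 0.124 ] [-0.0621 -0.0941  0.124 ]
[0.5481 0.0936 0.124 ] [-0.0455 -0.0856  0.124 ]
```

View pics/w7c.png

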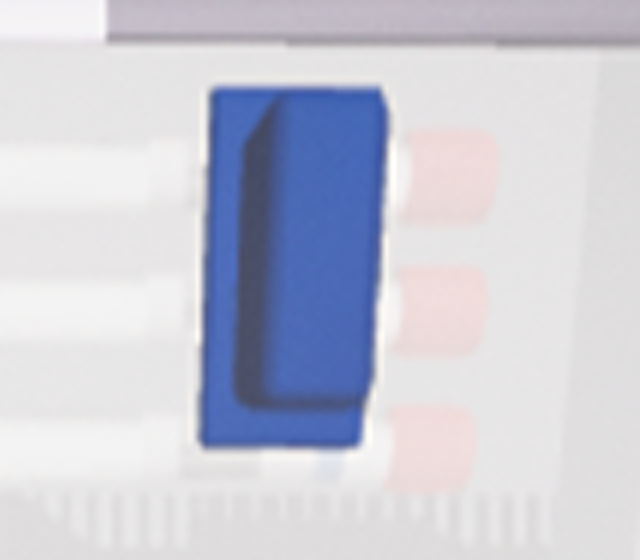

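The enlarged crop puts the centre of the grip's top at (462,110), which is world (0.548, 0.094). I'll descend over it.

```bash
python3 -m pendant '[{"gripper":50,"delta_pos":[40,15,0],"spin":0},{"gripper":50,"delta_pos":[80,30,0],"spin":0},{"gripper":50,"delta_pos":[100,38,20],"spin":0},{"gripper":50,"delta_pos":[100,38,50],"spin":0},{"gripper":50,"delta_pos":[100,38,80],"spin":0},{"gripper":50,"delta_pos":[100,38,105],"spin":0},{"gripper":50,"delta_pos":[100,38,121],"spin":0},{"gripper":50,"delta_pos":[100,38,121],"spin":0},{"gripper":50,"delta_pos":[100,38,121],"spin":0},{"gripper":50,"delta_pos":[100,38,121],"spin":0}]' 30
python3 - <<'E'
from rig import manip, optics
import cv2,pickle
s=manip.get_state();print(s["position"],s["contact_force"],s["width"])
im=optics.get_image("wrist")
a=cv2.resize(im,(768,576),interpolation=cv2.INTER_CUBIC)
cv2.imwrite("pics/w8.png",a)
E
```

```text
clock: 10.9
position: [0.5491, 0.0936, 0.1004]
ee_rot: [0.0, 0.998, 0.06, 0.001]
contact_force: [0.4, -0.2, -0.1]
width: 0.0501
[0.54908984 0.09363893 0.10039229] [ 0.43929135 -0.23888413 -0.12046854] 0.050140526957268304
```

View pics/w8.png

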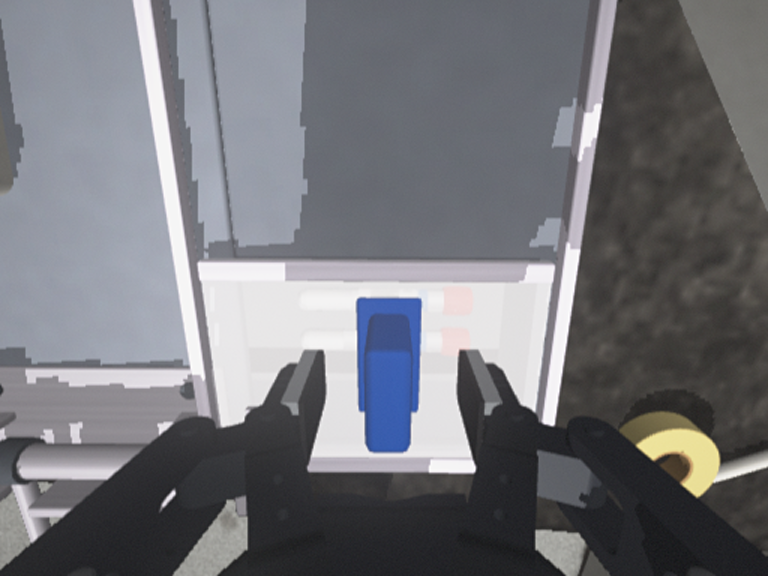

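The grip at (388,390) is centred between the pads. I'll close on it, then push.

```bash
python3 -m pendant '[{"gripper":8,"delta_pos":[0,0,1],"spin":0},{"gripper":8,"delta_pos":[0,0,1],"spin":0},{"gripper":8,"delta_pos":[0,0,1],"spin":0},{"gripper":8,"delta_pos":[0,0,1],"spin":0},{"gripper":8,"delta_pos":[0,0,1],"spin":0},{"gripper":8,"delta_pos":[0,0,1],"spin":0},{"gripper":8,"delta_pos":[0,0,1],"spin":0},{"gripper":8,"delta_pos":[0,0,1],"spin":0}]' 30
python3 -m pendant '[{"gripper":8,"delta_pos":[4,0,0],"spin":0},{"gripper":8,"delta_pos":[10,0,0],"spin":0},{"gripper":8,"delta_pos":[18,0,0],"spin":0},{"gripper":8,"delta_pos":[26,0,0],"spin":0},{"gripper":8,"delta_pos":[34,0,0],"spin":0},{"gripper":8,"delta_pos":[42,0,0],"spin":0},{"gripper":8,"delta_pos":[50,0,0],"spin":0},{"gripper":8,"delta_pos":[58,0,0],"spin":0},{"gripper":8,"delta_pos":[66,0,0],"spin":0},{"gripper":8,"delta_pos":[74,0,0],"spin":0},{"gripper":8,"delta_pos":[80,0,0],"spin":0},{"gripper":8,"delta_pos":[84,0,0],"spin":0},{"gripper":8,"delta_pos":[85,0,0],"spin":0},{"gripper":8,"delta_pos":[85,0,0],"spin":0},{"gripper":8,"delta_pos":[85,0,0],"spin":0}]' 30
python3 - <<'E'
from rig import manip, optics
import cv2,pickle
s=manip.get_state();print(s["position"],s["contact_force"],s["width"])
im=optics.get_image("wrist")
a=cv2.resize(im,(768,576),interpolation=cv2.INTER_CUBIC)
cv2.imwrite("pics/w9.png",a)
E
```

```text
clock: 11.75
position: [0.5482, 0.0946, 0.0991]
ee_rot: [-0.002, 0.998, 0.059, 0.001]
contact_force: [0.2, 4.7, 3.5]
width: 0.0155
clock: 13.25
position: [0.6327, 0.1043, 0.0991]
ee_rot: [-0.001, 0.998, 0.06, 0.0]
contact_force: [-1.3, 4.2, 4.9]
width: 0.0151
[0.63268796 0.10426244 0.09906462] [-1.34988814  4.1638637   4.87573516] 0.015147455739955408
```

View pics/w9.png

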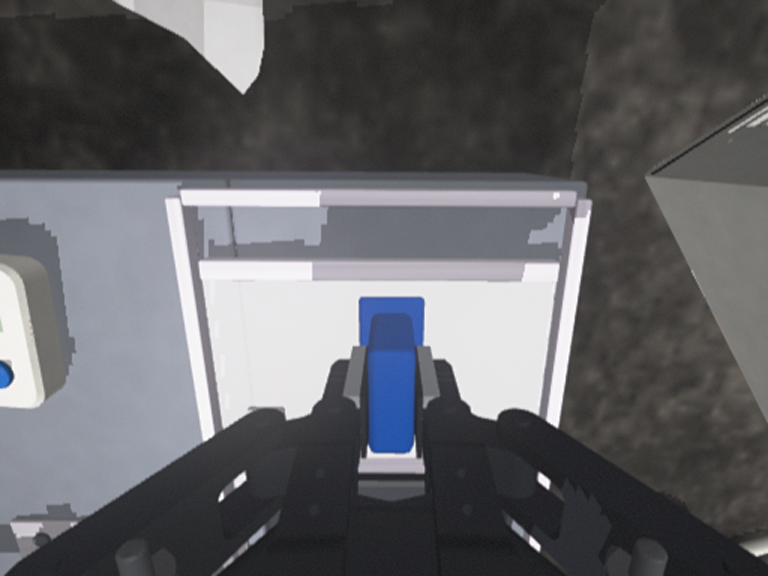

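The hatch moved 85 mm with no visible slip. I'll nudge it against the stop, release and rise.

```bash
python3 -m pendant '[{"gripper":8,"delta_pos":[1,0,0],"spin":0},{"gripper":8,"delta_pos":[2,0,0],"spin":0},{"gripper":8,"delta_pos":[2,0,0],"spin":0}]' 30
python3 -m pendant '[{"gripper":50,"delta_pos":[-1,0,0],"spin":0},{"gripper":50,"delta_pos":[-1,0,0],"spin":0},{"gripper":50,"delta_pos":[-1,0,0],"spin":0},{"gripper":50,"delta_pos":[-1,0,0],"spin":0},{"gripper":50,"delta_pos":[-1,0,0],"spin":0},{"gripper":50,"delta_pos":[-1,0,-15],"spin":0},{"gripper":50,"delta_pos":[-1,0,-50],"spin":0},{"gripper":50,"delta_pos":[-1,0,-90],"spin":0},{"gripper":50,"delta_pos":[-40,-10,-130],"spin":0},{"gripper":50,"delta_pos":[-80,-20,-150],"spin":0},{"gripper":50,"delta_pos":[-120,-30,-160],"spin":0},{"gripper":50,"delta_pos":[-160,-40,-160],"spin":0},{"gripper":50,"delta_pos":[-160,-40,-160],"spin":0},{"gripper":50,"delta_pos":[-160,-40,-160],"spin":0},{"gripper":50,"delta_pos":[-160,-40,-160],"spin":0}]' 30
python3 - <<'E'
from rig import manip, optics
import cv2,pickle
s=manip.get_state();print(s["position"],s["contact_force"],s["width"])
m=optics.camera_model("wrist");im=optics.get_image("wrist");pickle.dump(m,open("w10.pkl","wb"))
a=cv2.resize(im,(768,576),interpolation=cv2.INTER_CUBIC)
cv2.imwrite("pics/w10.png",a)
a=optics.get_image("side")[155:305,200:350]; cv2.imwrite("pics/side10.png",cv2.resize(a,None,fx=4,fy=4,interpolation=cv2.INTER_CUBIC))
E
```

```text
clock: 13.6
position: [0.6327, 0.1042, 0.099]
ee_rot: [-0.001, 0.998, 0.06, -0.002]
contact_force: [-6.1, 3.5, 7.3]
width: 0.0151
clock: 15.1
position: [0.4721, 0.1239, 0.2584]
ee_rot: [0.0, 0.998, 0.06, 0.001]
contact_force: [-1.0, -0.6, 0.6]
width: 0.0498
[0.47214333 0.12391183 0.25838069] [-1.02540626 -0.55616929  0.56649177] 0.04984366828054498
```

View pics/w10.png

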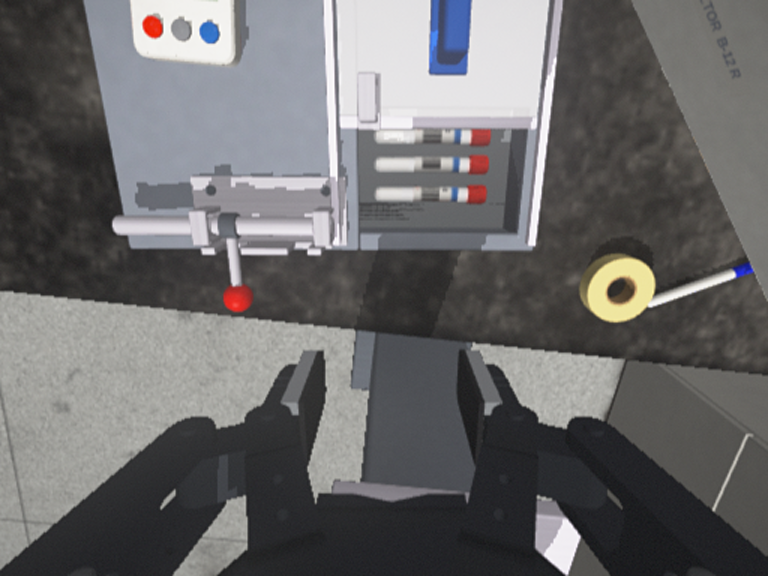

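View pics/side10.png

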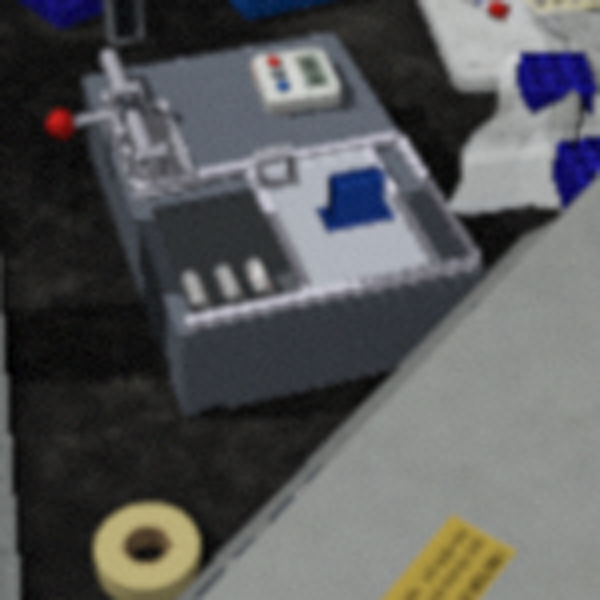

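The hatch is open, with its front edge at about y=122 in the wrist view and the tubes exposed. The knob is at (237,298) in the wrist view and at crop (60,123) in the side view. I'll check those numbers.

Run:
```python
from w import *
from rig import optics
from scipy.optimize import least_squares
m=pickle.load(open("w10.pkl","rb"));d=optics.camera_model("side")
st=lambda p:R.from_euler('z',-.1184).apply(p-np.array([.5832,.184,0])).round(4)
q1=np.array([237,298])/1.5-.2;q2=np.array([60,123])/4-.4+[200,155]
t=least_squares(lambda P:np.r_[proj(m,P)[0]-q1,proj(d,P)[0]-q2],[.45,.2,.1])
print("knob store",st(t.x),"res",t.fun.round(1)); print("hub",st(bpw(m,228/1.5-.2,226/1.5-.2,.1)))
for u,v in [(429,72),(467,75)]: print("foot front",st(bpw(m,u/1.5-.2,v/1.5-.2,.09)))
m7=pickle.load(open("w7.pkl","rb"))
for u,v in [(430,161),(470,161)]: print("before",st(bpw(m7,u/1.5-.2,v/1.5-.2,.09)))
```

```text
knob store [-0.1447  0.0719  0.0998] res [ 0.  -0.  -0.1 -0. ]
hub [-0.0892  0.0721  0.1   ]
foot front [ 0.0136 -0.0722  0.09  ]
foot front [ 0.0118 -0.0981  0.09  ]
before [-0.072  -0.0719  0.09  ]
before [-0.072  -0.0971  0.09  ]
```

The bolt travelled about 50.9 mm, the handle is level with the knob at z=0.0998, and the hatch travelled about 85 mm. I'll hand it in.

```bash
python3 -c "
from rig import ticket;print(ticket.sign_off())"
```

```text
the job is handed in; nothing more can be done
None
```

The store is open and I've handed the job in; sign-off gives no verdict.

I gripped the red knob, swung the handle up by about 1.3 rad, and drew the bolt until it met its stop. I then laid the handle in the far notch. After that I gripped the blue grip, pushed the hatch to its end stop, let go and moved clear. It took about 15 s of the 61 s allowed.

**Final camera measurements:**
- **Bolt:** it travelled about 51 mm. The arm itself moved 48.5 mm, so these differ by 2 mm, which is within the calibration.
- **Handle:** it lies level, with the knob centre 100 mm above the bench.
- **Hatch:** it is about 85 mm open. An extra 2 mm push did not move it, and the force rose to about 6 N.
- **Robot:** about 1 N residual force on the tool, with the gripper well clear of the store.

**Loose things:** the timer, tape roll and marker look undisturbed in the last pictures, but I did not measure their positions again. I did not recheck the violet block, and the arm never came near it.

The first fit of the store's pose from the fixed cameras was off by up to about 2.7 pixels. I used the closer wrist-camera measurement instead, which agreed with it to about 1 mm.

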